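Bolt the boring-bar chest

ROBOT

A 6-joint arm with a two-finger parallel gripper is mounted at the origin on the work surface. World frame = base frame: x ahead of the robot, y to its left, z up, the work surface at z = 0. Lengths are in m, angles in degrees, forces in N, time in s.
With the tool pointing down it reaches from about 0.4 to 0.825 m from the base axis. Payload 7 kg.
Tool frame: the origin (TCP) lies at the very end of the fingers, on their centre line; the grasp point (between the pads) lies 19 mm behind it (ctrl.tcp_to_grasp is the distance from the TCP to the grasp point, in m); z points along the fingers, y is the direction in which the jaws open and shut (so a half turn about z gives the same grasp; the last joint's range is limited). The gripper opens to 88 mm and grips with 3 to 60 N. Pads are 19 mm wide; open, the fingers measure 130 mm over their backs; the gripper's body (78 mm by 193 mm) begins 47 mm behind the grasp point.
Start: joints at [-60.327, 20.546, 0.682, 0, -70.136, -16.507], TCP at [0.154, -0.657, 0.227] pointing down, gripper open.
Joint ranges: [-176.03, 176.03], [-82.01, 121.73], [-58.28, 71.71], [-173.87, 95.51], [-174.79, -0.11], [-173.66, 173.66]. Speed limits (degrees/s): [136.94, 136.94, 172.46, 180, 180, 180].

INTERFACE

Orientations are given as [roll, pitch, yaw] about the fixed x, y, z axes, in that order (R = Rz(yaw) Ry(pitch) Rx(roll)).
In Python, from plant import ctrl gives the robot as it stands.
- The arm moves only by the tool jog_arm, never from a script. Its argument "commands" is a list of rows, each an object of numbers: "x", "y", "z": the shift along the tool's x, y, z in cm; "roll": the turn about the tool's z in rad. In form: [{"x": .., "y": .., "z": .., "roll": ..}, ...]. A call has 1 to 12 rows; each row shifts and turns the commanded pose from where the row before left it, along the tool's axes as they then stand; what a row does not reach is not made up. A row lasts 1/10 s, in which the tool goes at most 50 mm and 8.59 degrees, less where a joint would pass 70% of its speed; a pose out of reach is approached as far as the arm can. A call is refused whole if a number of a shift passes 5 or a number of a turn 0.15, either way. A call with a gripper value outside its range is refused whole. "gripper" is the finger opening in cm, from 0 to 8.76, set as the call begins (left out, the last holds). The fingers move at their own pace and stop on an object; the grip force is fixed at half the most. Time passes only in rows, so rows that do not move let the fingers close. It gives the time, the measured TCP pose, the force and the opening at its end, in the units of the state.
- ctrl.get_obs(): the state, without advancing time (a new reading comes with each control period).
- ctrl.snapshot(name): name is "side" or "top"; returns a dict with "image" (420x560x3 uint8, red, green, blue), "mtx" (3x3 intrinsics, pixels), "position" and "orientation" of the camera in the world. Camera axes: x right, y up, looking along -z (the intrinsics and any distortion apply to the point x, -y, -z); pixel columns grow to the right and rows downward; lengths in m; the calibration is good to about 2 mm. A picture is of the moment at which its call begins. There is no depth.
- ctrl.close_job(): hands the job in, once; it reports no verdict.
Trained networks look in the newest picture that a camera, given by its name, has taken for a name from the list of things; names that differ only in an ending like _2 or _b are one class to them, and where a whole thing is asked for, a point or a joint stands for the part that bears it (a point fixed in the world has none). Each returns a list of dicts, best first, with "confidence" (0 to 1); they miss things now and then, are a little off and sometimes report something else, mostly with a low value. They report only what shows in the picture. A call takes as long as a camera call.
- ctrl.search_frame(camera, query): "position" ([column, row] as shares, 0 to 1, of the picture: columns of its width, rows of its height, amid what is visible of it).
- ctrl.regions_of(camera, query): "mask" (420x560 bool, what is visible of it) and "position" ([column, row] as shares, 0 to 1, of the picture: columns of its width, rows of its height, amid what is visible of it).
The state is a dict: "clock": time; "joint_pos": joint angles; "qvel": joint speeds; "tau": joint torques, N m; "tool_pos": TCP position; "orientation": TCP orientation; "force": force on the tool from outside, world axes, zero at the start; "moment": the same for the moment, N m; "opening": finger opening in m.
Only numpy, scipy, OpenCV 4.12 (cv2) and the standard library are available. Lean on these libraries where they do the work, as an engineer would, in place of code of your own. Each camera call takes 0.05 s, during which the arm holds its last target.

TASK

Bolt the blue boring-bar chest shut: with the handle turned up, slide the bolt across by its red grip to the brass keeper, feel for the notch in the keeper's rail with the handle resting lightly on it, then turn the handle down towards the robot into the notch until it lies fully down, and let go. Be gentle: pressing the handle on the rails or the keeper with more than 30 N bends them. Leave the tape roll, the yellow case and the oil bottle alone.

Things in the scene. Friction and masses are not known exactly. Their poses are not given: they have to be found in the camera images.
- chest: Fixed blue steel chest, 220 (x) x 360 (y) x 90 (z) mm, origin at the centre of its underside, x away from the robot, y along the bolt towards the keeper (the robot's left), z up; turned up to 0.35 rad. Bolt axis: along y at x = +10, 34 mm above the flat top (z = 124 mm). The keeper is a brass channel with a notched front rail, fixed along the bolt's line on the left part of the top.
- axis_start (a point): Fixed point on the bolt's axis where the stem stands at bolt = 0: x 10, y -50, z 124 mm on the chest. The notch in the brass rail is 15 mm wide along y, the stem 10 mm thick. The keeper was screwed on by eye: the stem is in the middle of the notch at a bolt value somewhere from 0.051 to 0.098 m, not measured: find it by feel (or look). Within 2 mm of the middle the stem goes down freely.
- rail_mid (a point): Middle of the steel slot rail's upper edge (x -17.5, y -37, z 143 mm on the chest). Rails 5 mm thick run beside the bolt over all its travel: steel (53 mm above the top), then brass (x -20 to -25 mm, 58 mm). Away from the notch the stem comes to rest on them at about 0.77 rad; resting lightly and pushed along, it sinks where the notch is. Pressing at the grip loads the rail twice as hard.
- bolt (a joint): Slide of the rod and handle along the chest's +y, in m: 0 fully drawn back, growing as it is shot towards the keeper. Stiff: about 4 N of dry friction plus 8 N per m/s. Range 0 to 0.125. Starts between 0 and 0.02. A stem that has sunk only a little catches on the notch's far side about 4 mm past the notch's middle.
- handle (a joint): Angle of the handle about the rod, in rad: 0 straight up, growing as it turns towards the robot (chest -x); 1.57 lying level, stopped by the floor of the notch. Stays where it is left: dry friction about 0.06 N m (0.8 N at the grip). Starts between 0 and 0.5. The round stem is 10 mm thick.
- grip (a point): Centre of the red grip, a crossbar 20 mm in diameter and 24 mm long along the chest's y, at the stem's end, 75 mm from the rod's axis. Pinched on its two flat ends from straight above, it can swing between the fingers as the handle turns, so the gripper need not tilt. Level in the notch its centre is 34 mm above the chest's top.
- tape_center (a point): Bystander: white tape roll, 68 mm across, 24 mm high, lying on the chest's top behind the bolt; its centre.
- case_center (a point): Bystander: yellow plastic insert case, 90 x 60 x 45 mm, on the table to the right of the chest; its centre.
- oil_center (a point): Bystander: small amber oil bottle, 48 mm across, 110 mm tall, on the table to the left of the chest; its centre.

How it is judged (in metres and radians):
On the way, in this order (a step that is already met when the one before it is completed fails the run):
1. the bolt has been slid across (more than 40 mm) with the handle still turned up (less than 1.2 rad) (value of joint bolt above 0.04 m and value of joint handle below 1.2 rad), for 0.1 s.
2. the handle is down in the notch (more than 1.45 rad) (value of joint bolt above 0.04 m and value of joint handle above 1.45 rad), for 0.2 s.
At the end, for the whole second after the job is handed in: The bolt is across (more than 40 mm) and its handle lies down in the keeper's notch, turned at least 1.45 rad, at rest and let go (all of step 2 and velocity of joint handle below 0.05 rad/s); the robot touches nothing.
It fails at once if the handle pressed with more than 30 N on the slot rail or the keeper (contact force between handle and keeper above 30 N or contact force between handle and chest above 30 N).
It fails at once if a bystander moved by more than 15 mm (distance of any of tape_center, case_center, oil_center from where it was at the start of the episode above 0.015 m).
It also fails if it takes over 61 s, if anything falls off the work surface, if the arm or the gripper's body presses on something with over 40 N, if the wrist force passes 120 N, or if a joint passes its speed limit or range.

## Working session

There is one attempt and no reset: what is moved stays moved. The work goes in short steps, Python scripts to look and compute and a tool call to move; the robot and the scene stay as the last step left them, time stands still between calls to the robot, and variables do not carry over. Pictures are saved under pics/ and viewed, and the job is handed in when it is done.

Besides the shell and the picture viewer there is one more tool, called after ">>>" by a JSON object that holds its "method" and its "body", one argument or row to a line. jog_arm: Moves the arm, as the interface text tells. Its arguments: {"type":"object","properties":{"commands":{"type":"array"},"gripper":{"type":"number"}},"required":["commands"]}

```bash
ls; mkdir -p pics
python3 - <<'E'
from plant import ctrl
import cv2,numpy as np,pickle
o=ctrl.get_obs(); print(o)
D={}
for n in("side","top"):
    s=ctrl.snapshot(n); D[n]=s
    cv2.imwrite(f"pics/{n}0.png",cv2.cvtColor(s["image"],cv2.COLOR_RGB2BGR))
    print(n,s["mtx"],s["position"],s["orientation"],[k for k in s])
    for q in("grip","chest","handle","bolt","tape_center","case_center","oil_center"):
        r=ctrl.search_frame(n,q)
        print(q,[(np.round(np.array(a["position"])*[560,420],1),round(a["confidence"],2)) for a in r[:2]])
pickle.dump(D,open("d0.pkl","wb"))
print(ctrl.tcp_to_grasp, ctrl.get_obs()["clock"])
E
```

```text
pics
{'clock': 0.0, 'joint_pos': array([-6.03270798e+01,  2.05932347e+01,  6.34296307e-01, -1.98564787e-02,
       -7.01348635e+01, -1.65080533e+01]), 'qvel': array([-0.00961992, -0.0358177 , -0.06320301, -0.07145027, -0.01199002,
       -0.0022631 ]), 'tau': array([ 1.02368849e-03, -5.82727182e+01,  2.93052775e+01,  6.99730530e+00,
        6.86197905e-03, -2.02287520e-04]), 'tool_pos': array([ 0.1536136 , -0.65679751,  0.22560716]), 'orientation': array([ 1.79904760e+02, -8.75960662e-03, -1.66841889e+02]), 'force': array([ 0.08488949, -0.00686806,  0.34490257]), 'moment': array([-0.03915952,  0.01053425, -0.01416472]), 'opening': 0.08787166667707738}
side [[388.63845811   0.         285.06942625]
 [  0.         388.63845811 211.18381331]
 [  0.           0.           1.        ]] [0.43204311 0.65444038 0.78606028] [ 4.57649154e+01  1.24694745e-01 -1.61636658e+02] ['image', 'mtx', 'position', 'orientation']
grip [(array([321.6, 199.8]), 0.56)]
chest [(array([311.8, 256.5]), 0.94)]
handle [(array([326.2, 198.5]), 0.56)]
bolt [(array([317.5, 205.9]), 0.62)]
tape_center [(array([294.7, 194.6]), 0.62)]
case_center [(array([343.2, 179.4]), 0.87)]
oil_center []
top [[394.64899369   0.         280.09114435]
 [  0.         394.64899369 210.14852043]
 [  0.           0.           1.        ]] [0.4724106  0.04738645 1.11369393] [  8.20485667  -1.77768525 -90.56285093] ['image', 'mtx', 'position', 'orientation']
grip [(array([288.7, 230.6]), 0.52), (array([319.8, 198.3]), 0.38)]
chest [(array([283.3, 229.9]), 0.72)]
handle [(array([294.8, 231.3]), 0.45)]
bolt [(array([292.5, 223.1]), 0.8)]
tape_center [(array([315.4, 211.1]), 0.64)]
case_center [(array([386.5, 233.1]), 0.74)]
oil_center [(array([188.8, 200.3]), 0.89), (array([279.8, 230.3]), 0.35)]
0.0188 0.8
```

View pics/side0.png

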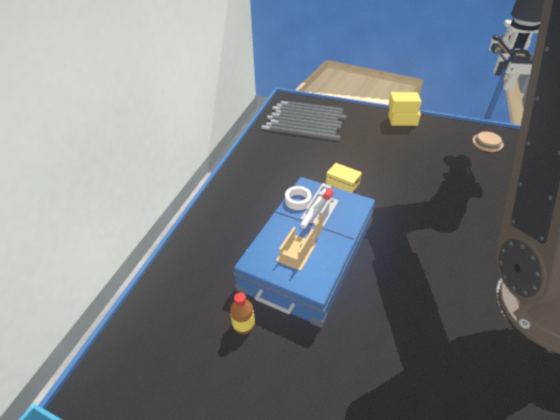

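View pics/top0.png

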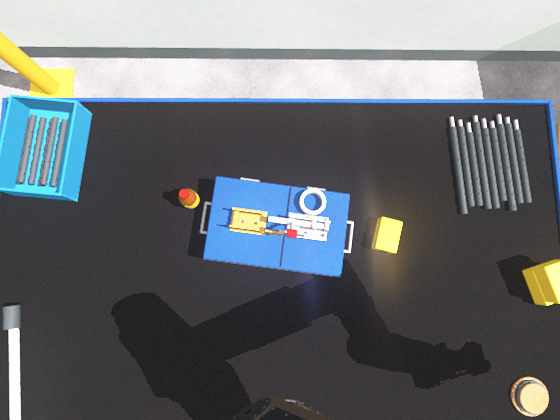

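Run:
```python
import pickle,cv2
D=pickle.load(open("d0.pkl","rb"))
a=D["side"]["image"][165:315,225:425]; b=D["top"]["image"][170:290,195:355]
cv2.imwrite("pics/side0c.png",cv2.cvtColor(cv2.resize(a,None,fx=4,fy=4,interpolation=2),4))
cv2.imwrite("pics/top0c.png",cv2.cvtColor(cv2.resize(b,None,fx=5,fy=5,interpolation=2),4))
```

```text
(no output)
```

View pics/side0c.png

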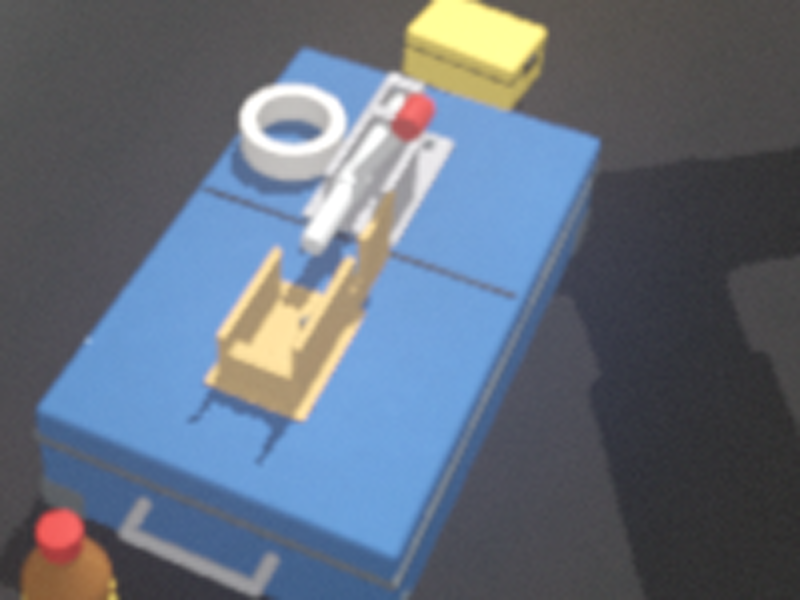

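View pics/top0c.png

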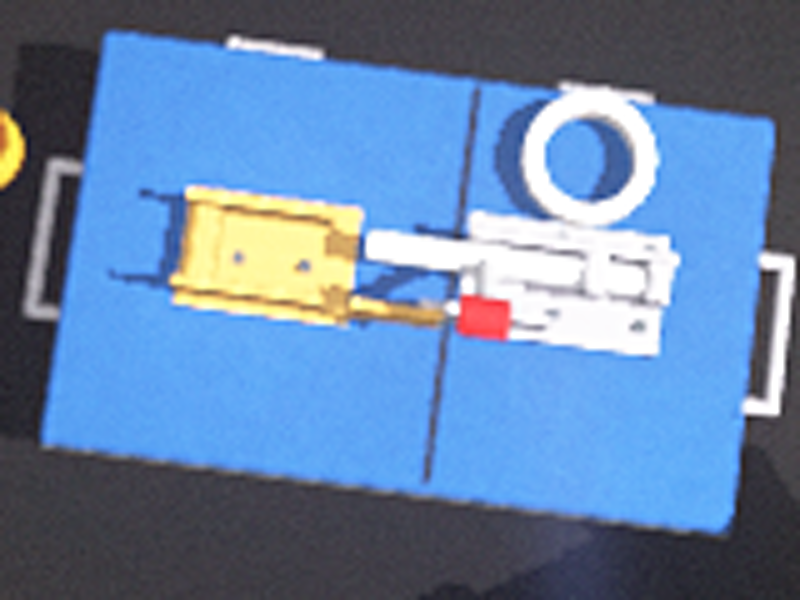

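Side view: the chest has grip at about (328,193), and the brass keeper's front rail shows a gap near (314,232). In the top view the grip is at about (292,233), with the keeper on the left. I'll fit the chest pose from the top corners in both views.

```bash
cat > h.py <<'E'
import numpy as np,pickle
from scipy.spatial.transform import Rotation as R
from scipy.optimize import least_squares
def cam(s): return s["mtx"],np.array(s["position"]),R.from_euler("xyz",s["orientation"],degrees=True).as_matrix()
def proj(s,P):
    K,p,M=cam(s); c=(np.atleast_2d(P)-p)@M; c=c*[1,-1,-1]
    q=c@K.T; return q[:,:2]/q[:,2:]
def ray(s,uv):
    K,p,M=cam(s); d=np.linalg.inv(K)@[uv[0],uv[1],1]; return p,M@(d*[1,-1,-1])
def onz(s,uv,z): p,d=ray(s,uv); return p+d*(z-p[2])/d[2]
def tri(*l):
    A=0;b=0
    for s,uv in l:
        p,d=ray(s,uv); d=d/np.linalg.norm(d); M=np.eye(3)-np.outer(d,d); A=A+M;b=b+M@p
    return np.linalg.solve(A,b)
def c2w(pose,P):
    x,y,t=pose; P=np.atleast_2d(P)/1000.; c,s=np.cos(t),np.sin(t)
    return np.c_[x+c*P[:,0]-s*P[:,1],y+s*P[:,0]+c*P[:,1],P[:,2]]
def w2c(pose,W):
    x,y,t=pose; W=np.atleast_2d(W); c,s=np.cos(t),np.sin(t); a=W[:,0]-x;b=W[:,1]-y
    return np.c_[c*a+s*b,-s*a+c*b,W[:,2]]*1000
E
python3 - <<'E'
from h import *
D=pickle.load(open("d0.pkl","rb"))
T,S=D["top"],D["side"]
t=(np.array([[105,30],[775,118],[725,533],[42,445]])+.5)/5-.5+[195,170]
s=(np.array([[305,48],[600,140],[400,555],[38,410]])+.5)/4-.5+[225,165]
tc=np.array([[110,180,90],[110,-180,90],[-110,-180,90],[-110,180,90]])
sc=np.array([[110,-180,90],[-110,-180,90],[-110,180,90],[110,180,90]])
for w in((1,1),(1,0),(0,1)):
    f=lambda p:np.r_[w[0]*(proj(T,c2w(p,tc))-t).ravel(),w[1]*(proj(S,c2w(p,sc))-s).ravel()]
    r=least_squares(f,[.45,0,0]); print(r.x,np.round(r.fun,1))
    if w==(1,1): pose=r.x
np.save("pose.npy",pose)
g=tri((T,(np.array([484,318])+.5)/5-.5+[195,170]),(S,(np.array([413,116])+.5)/4-.5+[225,165]))
print("grip",g,w2c(pose,g))
for n,q in(("axis",[10,-50,124]),("rail",[-17.5,-37,143]),("r2",[-22.5,40,148])): print(n,c2w(pose,q))
E
```

```text
[ 0.5792322   0.0207369  -0.13692683] [-0.1  0.   0.7  0.2  2.1  0.6 -0.5  0.3 -0.9 -0.7  0.8 -0.6 -0.3  1.8
 -1.3  0.3]
[ 0.58004081  0.02213821 -0.13841279] [-0.6 -0.3  0.2  0.   1.4  0.4 -1.  -0.2 -0.  -0.   0.  -0.  -0.   0.
 -0.   0. ]
[ 0.57873734  0.01894284 -0.13598953] [ 0.   0.   0.   0.   0.   0.   0.   0.  -0.6 -1.   1.1 -1.1  0.2  1.1
 -0.7 -0.2]
grip [ 0.55016576 -0.00843222  0.19327513] [[-24.81282052 -32.86365841 193.27512778]]
axis [[ 0.58231364 -0.0301601   0.124     ]]
rail [[ 0.55684552 -0.01352804  0.143     ]]
r2 [[0.56240277 0.06343375 0.148     ]]
```

Run:
```python
from h import *
import cv2
D=pickle.load(open("d0.pkl","rb")); pose=np.load("pose.npy")
for n,(x0,y0,w,h) in(("side",(270,190,75,75)),("top",(220,200,80,45))):
    s=D[n]; f=8 if n=="side" else 10
    a=cv2.resize(s["image"][y0:y0+h,x0:x0+w],None,fx=f,fy=f,interpolation=cv2.INTER_CUBIC)
    a=cv2.cvtColor(a,4)
    for y in range(-50,111,10):
        for X,col in((-25,(0,0,255)),(-20,(0,255,0))):
            u=(proj(s,c2w(pose,[X,y,148]))[0]-[x0,y0]+.5)*f-.5
            cv2.circle(a,tuple(int(v) for v in u),2,col,-1)
            if X==-25 and y%50==0: cv2.putText(a,str(y),tuple(int(v) for v in u+[6,6]),0,.5,col,1)
    cv2.imwrite(f"pics/{n}_tick.png",a)
```

```text
(no output)
```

View pics/side_tick.png

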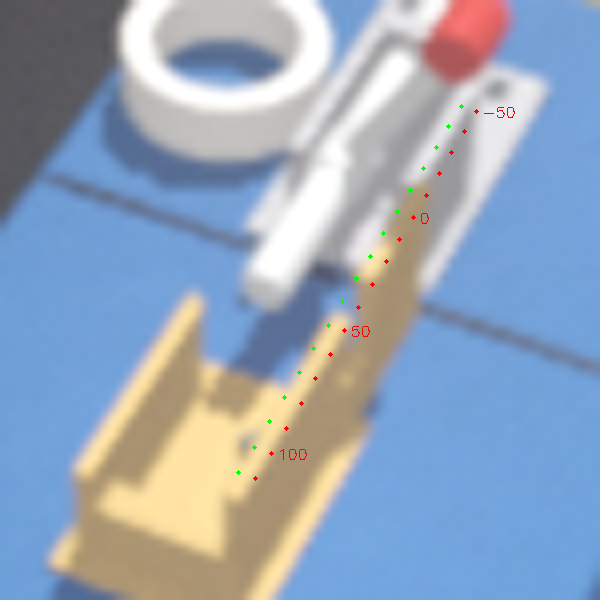

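View pics/top_tick.png

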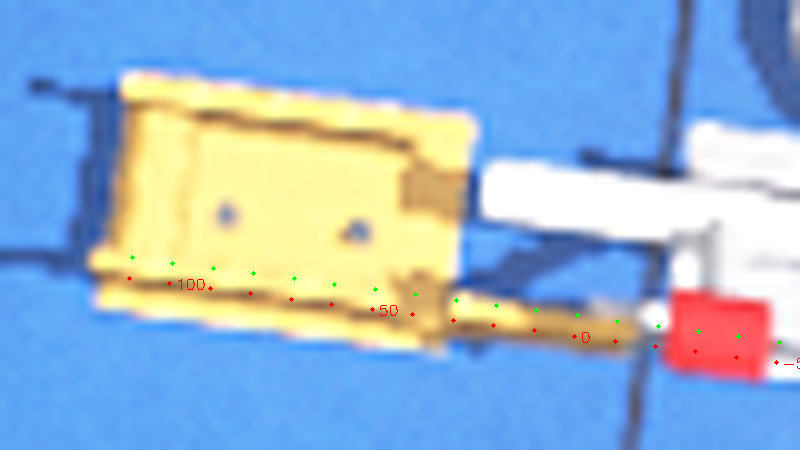

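Chest pose comes out at (0.579, 0.021), yaw −7.85°. The grip is about 77 mm from the axis at 0.47 rad and bolt ≈ 17 mm, all consistent with the description. The notch appears around chest y 28–43, so bolt ≈ 0.085, to be confirmed by feel. I'll turn the tool so its y lies along chest +y and its x towards the robot, then move over.

>>> {"method": "jog_arm", "body": {
  "commands": [
    {"z":-1.2,"roll":0.122},
    {"z":-1.2,"roll":0.122},
    {"z":-1.0,"roll":0.122},
    {"x":-1.69,"y":3.87},
    {"x":-1.69,"y":3.87},
    {"x":-1.69,"y":3.87},
    {"x":-1.69,"y":3.87},
    {"x":-1.69,"y":3.87},
    {"x":-1.69,"y":3.87},
    {"x":-1.69,"y":3.87},
    {"x":-1.69,"y":3.87},
    {"x":-1.69,"y":3.87}
  ],
  "gripper": 8.0
}}

```text
validation failed for argument at $.co...
```

>>> {"method": "jog_arm", "body": {
  "commands": [
    {"x":0,"y":0,"z":-1.2,"roll":0.122},
    {"x":0,"y":0,"z":-1.2,"roll":0.122},
    {"x":0,"y":0,"z":-1.0,"roll":0.122},
    {"x":-1.69,"y":3.87,"z":0,"roll":0},
    {"x":-1.69,"y":3.87,"z":0,"roll":0},
    {"x":-1.69,"y":3.87,"z":0,"roll":0},
    {"x":-1.69,"y":3.87,"z":0,"roll":0},
    {"x":-1.69,"y":3.87,"z":0,"roll":0},
    {"x":-1.69,"y":3.87,"z":0,"roll":0},
    {"x":-1.69,"y":3.87,"z":0,"roll":0},
    {"x":-1.69,"y":3.87,"z":0,"roll":0},
    {"x":-1.69,"y":3.87,"z":0,"roll":0}
  ],
  "gripper": 8.0
}}

```text
clock: 2.0
tool_pos: [0.3523, -0.3313, 0.2609]
orientation: [-180.0, 0.1, 172.2]
force: [0.6, -0.7, 0.7]
opening: 0.0799
```

>>> {"method": "jog_arm", "body": {
  "commands": [
    {"x":-1.69,"y":3.85,"z":0,"roll":0},
    {"x":-1.69,"y":3.85,"z":0,"roll":0},
    {"x":-1.69,"y":3.85,"z":0,"roll":0},
    {"x":-1.69,"y":3.85,"z":0,"roll":0},
    {"x":-1.69,"y":3.85,"z":0,"roll":0},
    {"x":-1.69,"y":3.85,"z":0,"roll":0},
    {"x":-1.69,"y":3.85,"z":0,"roll":0},
    {"x":-1.69,"y":3.85,"z":0,"roll":0},
    {"x":-1.0,"y":2.0,"z":0,"roll":0},
    {"x":0,"y":0,"z":0,"roll":0},
    {"x":0,"y":0,"z":0,"roll":0}
  ]
}}

```text
clock: 3.1
tool_pos: [0.5399, -0.0275, 0.2603]
orientation: [-180.0, -0.0, 172.2]
force: [-0.3, 0.4, -1.9]
opening: 0.0801
```

```bash
cat > look.py <<'E'
import sys
from plant import ctrl
from h import *
import cv2
tag=sys.argv[1]; o=ctrl.get_obs(); pose=np.load("pose.npy")
print(o["clock"],np.round(o["tool_pos"],4),np.round(o["orientation"],2),np.round(o["force"],2),o["opening"])
g=o["tool_pos"]+np.array([0,0,ctrl.tcp_to_grasp]); print("grasp in chest mm",np.round(w2c(pose,g),1))
D={}
for n in sys.argv[2:]:
    s=ctrl.snapshot(n); D[n]=s
    x0,y0,w,h,f=(255,165,130,110,6) if n=="side" else (215,185,130,90,6)
    a=cv2.resize(s["image"][y0:y0+h,x0:x0+w],None,fx=f,fy=f,interpolation=cv2.INTER_CUBIC)
    cv2.imwrite(f"pics/{n}_{tag}.png",cv2.cvtColor(a,4))
pickle.dump(D,open(f"d_{tag}.pkl","wb"))
E
python3 look.py a side top
```

```text
3.1 [ 0.5399 -0.0275  0.2603] [-1.7998e+02 -5.0000e-02  1.7225e+02] [-0.25  0.41 -1.93] 0.08006651415060842
grasp in chest mm [[-32.4 -53.1 279.1]]
```

View pics/side_a.png

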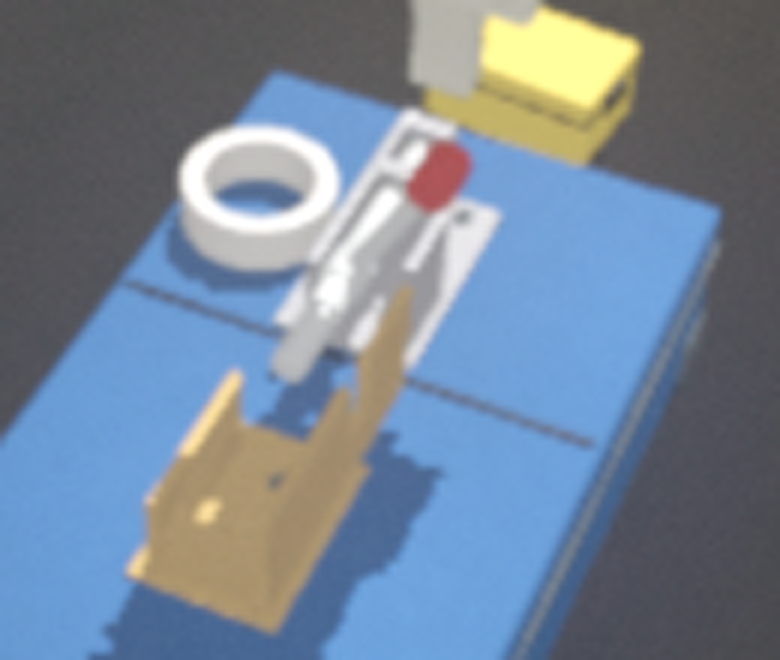

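View pics/top_a.png

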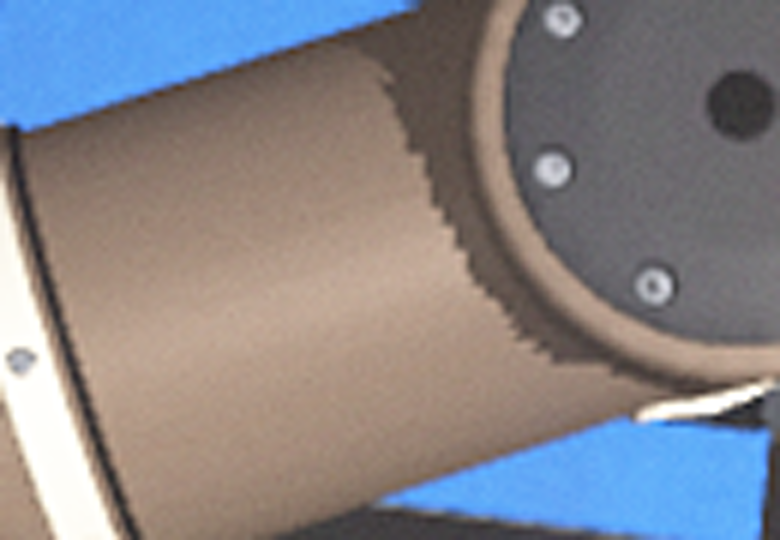

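Side view: gripper finger at upper right, clear of the grip (about (328,194) full image). The notch shows between the two brass uprights near (313,230). The top view is blocked by the arm. Moving over the grip and down.

>>> {"method": "jog_arm", "body": {
  "commands": [
    {"x":-0.76,"y":2.02,"z":0,"roll":0},
    {"x":0,"y":0,"z":2.5,"roll":0},
    {"x":0,"y":0,"z":2.5,"roll":0},
    {"x":0,"y":0,"z":2.2,"roll":0},
    {"x":0,"y":0,"z":1.4,"roll":0},
    {"x":0,"y":0,"z":0,"roll":0}
  ]
}}

```text
clock: 3.8
tool_pos: [0.5491, -0.0092, 0.1728]
orientation: [-179.9, -0.2, 172.1]
force: [0.1, 0.3, -0.5]
opening: 0.0797
```

```bash
python3 look.py b side
```

```text
3.8 [ 0.5491 -0.0092  0.1728] [-179.94   -0.19  172.13] [ 0.12  0.33 -0.5 ] 0.07968442937351249
grasp in chest mm [[-25.8 -33.7 191.6]]
```

View pics/side_b.png

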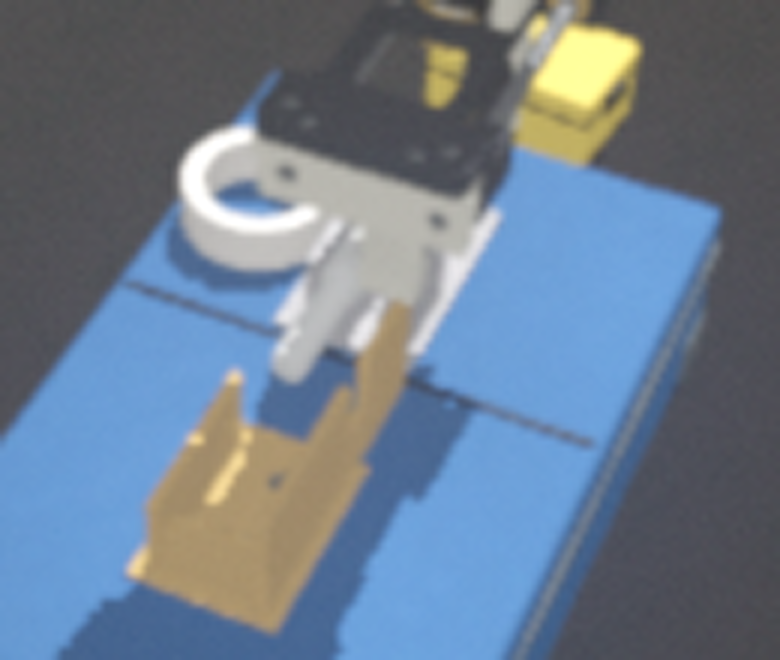

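Fingers straddle the grip (the near finger hides it at about (322,210)). Closing.

>>> {"method": "jog_arm", "body": {
  "commands": [
    {"x":0,"y":0,"z":0,"roll":0},
    {"x":0,"y":0,"z":0,"roll":0},
    {"x":0,"y":0,"z":0,"roll":0},
    {"x":0,"y":0,"z":0,"roll":0},
    {"x":0,"y":0,"z":0,"roll":0},
    {"x":0,"y":0,"z":0,"roll":0},
    {"x":0,"y":0,"z":0,"roll":0},
    {"x":0,"y":0,"z":0,"roll":0}
  ],
  "gripper": 1.8
}}

```text
clock: 4.65
tool_pos: [0.5504, -0.0086, 0.1746]
orientation: [-180.0, -0.0, 172.2]
force: [-0.3, -0.7, 0.2]
opening: 0.0233
```

>>> {"method": "jog_arm", "body": {
  "commands": [
    {"x":0,"y":0.2,"z":0,"roll":0},
    {"x":0,"y":0.4,"z":0,"roll":0},
    {"x":0,"y":0.5,"z":0,"roll":0},
    {"x":0,"y":0.5,"z":0,"roll":0},
    {"x":0,"y":0.4,"z":0,"roll":0}
  ]
}}

```text
clock: 5.15
tool_pos: [0.5531, 0.0115, 0.1745]
orientation: [-180.0, -0.0, 172.2]
force: [0.7, -4.1, 0.0]
opening: 0.0239
```

```bash
python3 look.py c side
```

```text
5.15 [0.5531 0.0115 0.1745] [-1.7998e+02 -1.0000e-02  1.7220e+02] [ 0.74 -4.13  0.01] 0.023930557376276435
grasp in chest mm [[-24.6 -12.7 193.3]]
```

View pics/side_c.png

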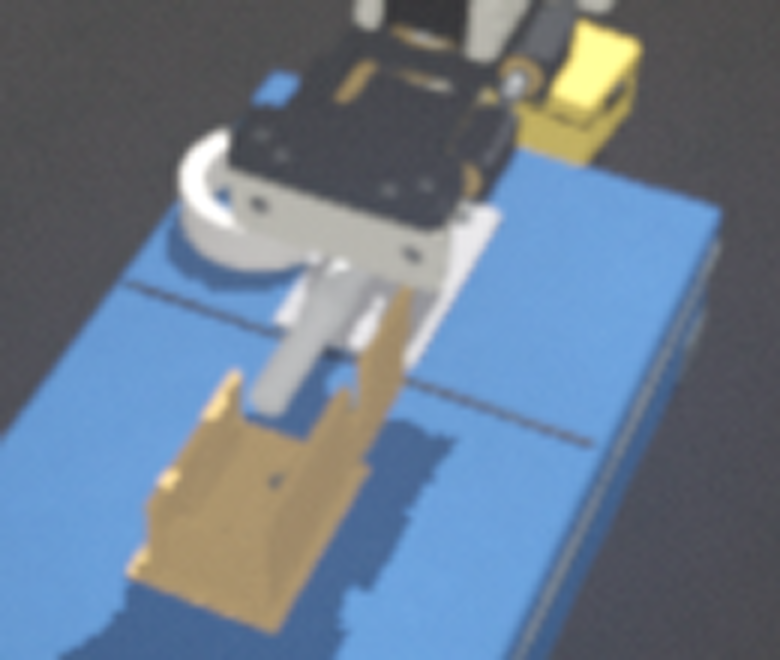

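The rod has advanced with the gripper (tip now at about (299,232) full image), and −4 N matches the stated friction. Continuing to bolt ≈ 0.066.

>>> {"method": "jog_arm", "body": {
  "commands": [
    {"x":0,"y":0.4,"z":0,"roll":0},
    {"x":0,"y":0.5,"z":0,"roll":0},
    {"x":0,"y":0.5,"z":0,"roll":0},
    {"x":0,"y":0.5,"z":0,"roll":0},
    {"x":0,"y":0.5,"z":0,"roll":0},
    {"x":0,"y":0.4,"z":0,"roll":0},
    {"x":0,"y":0,"z":0,"roll":0}
  ]
}}

```text
clock: 5.9
tool_pos: [0.5571, 0.0399, 0.1745]
orientation: [180.0, 0.0, 172.2]
force: [1.1, -0.7, -2.3]
opening: 0.0242
```

```bash
python3 look.py d side;  python3 -c "
import numpy as np
for a in (.47,.55,.6,.65,.7,.75,.77,.8): print(a, np.round([10-75*np.sin(a),124+75*np.cos(a)],1))"
```

```text
5.9 [0.5571 0.0399 0.1745] [1.7996e+02 1.0000e-02 1.7223e+02] [ 1.14 -0.68 -2.28] 0.02418141717866812
grasp in chest mm [[-24.6  15.9 193.3]]
0.47 [-24.  190.9]
0.55 [-29.2 187.9]
0.6 [-32.3 185.9]
0.65 [-35.4 183.7]
0.7 [-38.3 181.4]
0.75 [-41.1 178.9]
0.77 [-42.2 177.8]
0.8 [-43.8 176.3]
```

View pics/side_d.png

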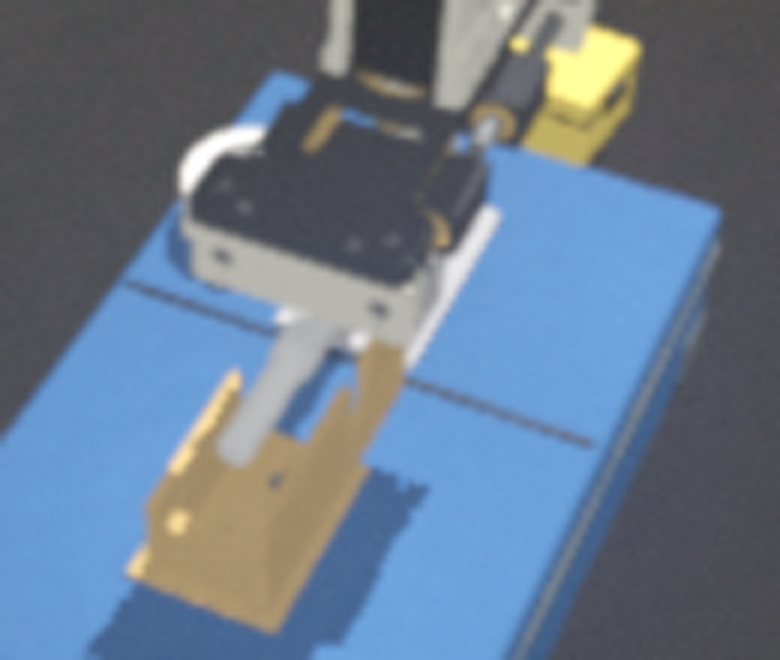

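The rod tip now reaches into the keeper, at about (295,240). I'll turn the handle along its arc to about 0.70 rad, just short of the rail.

>>> {"method": "jog_arm", "body": {
  "commands": [
    {"x":0.26,"y":0,"z":0.13,"roll":0},
    {"x":0.25,"y":0,"z":0.15,"roll":0},
    {"x":0.25,"y":0,"z":0.16,"roll":0},
    {"x":0.25,"y":0,"z":0.17,"roll":0},
    {"x":0.24,"y":0,"z":0.18,"roll":0},
    {"x":0.23,"y":0,"z":0.18,"roll":0},
    {"x":0,"y":0,"z":0,"roll":0},
    {"x":0,"y":0,"z":0,"roll":0}
  ]
}}

```text
clock: 6.75
tool_pos: [0.5424, 0.0416, 0.165]
orientation: [179.9, 0.0, 172.2]
force: [3.6, 2.9, 2.8]
opening: 0.0235
```

>>> {"method": "jog_arm", "body": {
  "commands": [
    {"x":0,"y":0,"z":0,"roll":0}
  ]
}}

```text
clock: 6.85
tool_pos: [0.5424, 0.0415, 0.165]
orientation: [180.0, 0.0, 172.2]
force: [2.8, 3.4, 3.1]
opening: 0.0236
```

```bash
python3 look.py e side
```

```text
6.85 [0.5424 0.0415 0.165 ] [1.7996e+02 2.0000e-02 1.7221e+02] [2.82 3.41 3.06] 0.023644904588629032
grasp in chest mm [[-39.4  15.5 183.8]]
```

View pics/side_e.png

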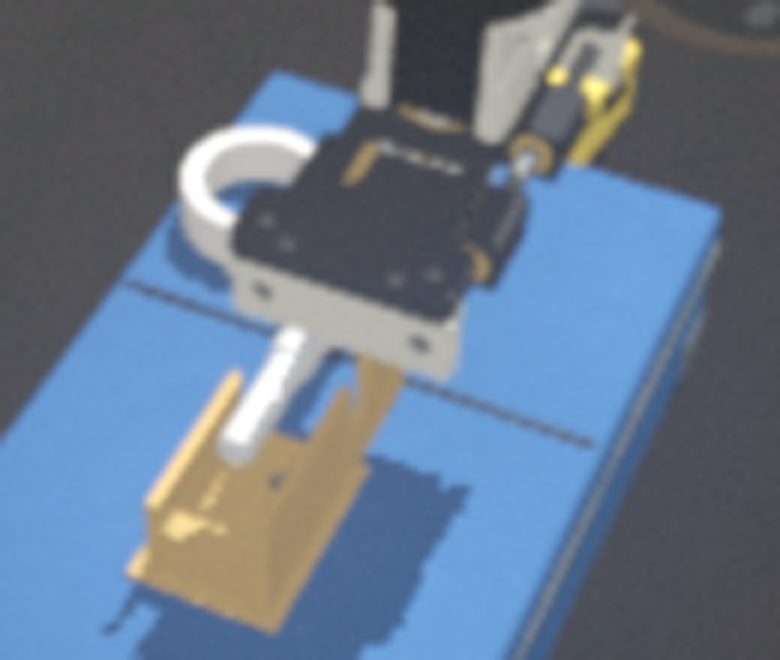

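Run:
```python
from plant import ctrl
from h import *
pose=np.load("pose.npy")
for i in range(3):
    ctrl.snapshot("side"); o=ctrl.get_obs(); f=o["force"]; c,s=np.cos(pose[2]),np.sin(pose[2])
    print(np.round([c*f[0]+s*f[1],-s*f[0]+c*f[1],f[2]],2), np.round(o["moment"],2))
```

```text
[2.4  3.54 3.98] [ 1.35 -1.4  -0.01]
[1.92 4.17 3.97] [ 1.34 -1.35  0.  ]
[2.26 3.03 4.28] [ 1.35 -1.35 -0.01]
```

>>> {"method": "jog_arm", "body": {
  "commands": [
    {"x":0.08,"y":0,"z":0.06,"roll":0},
    {"x":0,"y":0,"z":0,"roll":0}
  ]
}}

```text
clock: 7.25
tool_pos: [0.5416, 0.0411, 0.1644]
orientation: [180.0, 0.0, 172.2]
force: [4.3, 3.3, 3.1]
opening: 0.0237
```

>>> {"method": "jog_arm", "body": {
  "commands": [
    {"x":0.08,"y":0,"z":0.07,"roll":0},
    {"x":0,"y":0,"z":0,"roll":0}
  ]
}}

```text
clock: 7.45
tool_pos: [0.5407, 0.0412, 0.1636]
orientation: [180.0, 0.0, 172.2]
force: [3.5, 4.4, 3.8]
opening: 0.0237
```

>>> {"method": "jog_arm", "body": {
  "commands": [
    {"x":0.07,"y":0,"z":0.07,"roll":0},
    {"x":0,"y":0,"z":0,"roll":0}
  ]
}}

```text
clock: 7.65
tool_pos: [0.5398, 0.0413, 0.1628]
orientation: [-180.0, -0.0, 172.2]
force: [2.4, 3.4, 4.0]
opening: 0.0236
```

>>> {"method": "jog_arm", "body": {
  "commands": [
    {"x":0.07,"y":0,"z":0.07,"roll":0},
    {"x":0,"y":0,"z":0,"roll":0}
  ]
}}

```text
clock: 7.85
tool_pos: [0.539, 0.0414, 0.1621]
orientation: [-180.0, -0.0, 172.2]
force: [1.4, 3.4, 4.2]
opening: 0.0237
```

>>> {"method": "jog_arm", "body": {
  "commands": [
    {"x":0.07,"y":0,"z":0.07,"roll":0},
    {"x":0,"y":0,"z":0,"roll":0}
  ]
}}

```text
clock: 8.05
tool_pos: [0.5383, 0.0414, 0.1614]
orientation: [-180.0, -0.0, 172.2]
force: [2.0, 4.0, 4.4]
opening: 0.0238
```

>>> {"method": "jog_arm", "body": {
  "commands": [
    {"x":0.07,"y":0,"z":0.07,"roll":0},
    {"x":0,"y":0,"z":0,"roll":0}
  ]
}}

```text
clock: 8.25
tool_pos: [0.5377, 0.0415, 0.1607]
orientation: [-180.0, -0.0, 172.2]
force: [1.5, 3.6, 4.8]
opening: 0.0238
```

>>> {"method": "jog_arm", "body": {
  "commands": [
    {"x":0.07,"y":0,"z":0.07,"roll":0},
    {"x":0,"y":0,"z":0,"roll":0}
  ]
}}

```text
clock: 8.45
tool_pos: [0.5371, 0.0416, 0.1601]
orientation: [-180.0, -0.0, 172.2]
force: [1.8, 2.7, 5.9]
opening: 0.0237
```

```bash
python3 look.py f side
```

```text
8.45 [0.5371 0.0416 0.1601] [-179.99   -0.    172.2 ] [1.85 2.72 5.88] 0.023690867591435318
grasp in chest mm [[-44.6  14.9 178.9]]
```

View pics/side_f.png

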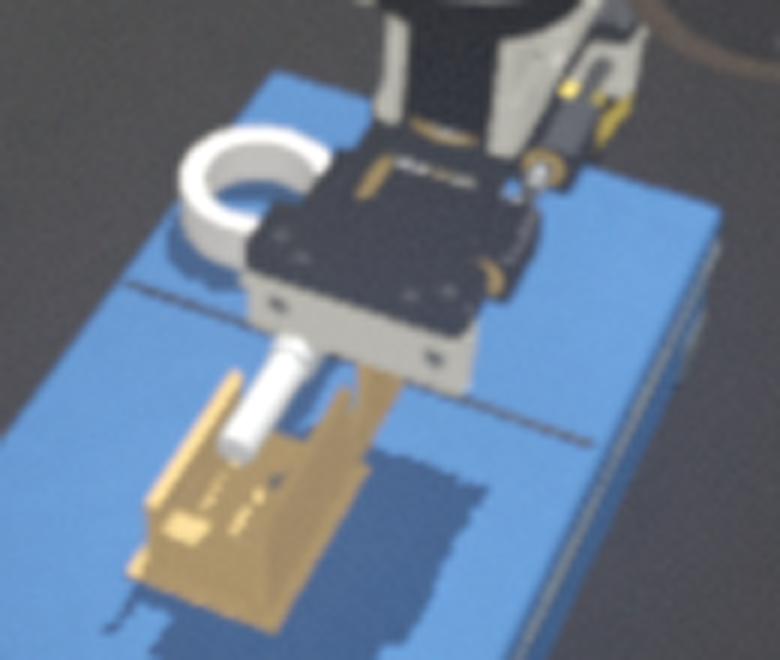

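>>> {"method": "jog_arm", "body": {
  "commands": [
    {"x":0.05,"y":0,"z":0.05,"roll":0},
    {"x":0,"y":0,"z":0,"roll":0}
  ]
}}

```text
clock: 8.7
tool_pos: [0.5368, 0.0417, 0.1598]
orientation: [-180.0, 0.0, 172.2]
force: [3.2, 3.7, 6.3]
opening: 0.024
```

>>> {"method": "jog_arm", "body": {
  "commands": [
    {"x":0.05,"y":0,"z":0.05,"roll":0},
    {"x":0,"y":0,"z":0,"roll":0}
  ]
}}

```text
clock: 8.9
tool_pos: [0.5365, 0.0417, 0.1595]
orientation: [-180.0, 0.0, 172.2]
force: [3.1, 2.6, 5.4]
opening: 0.024
```

Light contact with the rail: 0.5 mm commands now move only about 0.3 mm, and the upward force has risen to about 6 N. Sliding along the rail towards the notch.

>>> {"method": "jog_arm", "body": {
  "commands": [
    {"x":0,"y":0.2,"z":0,"roll":0},
    {"x":0,"y":0.2,"z":0,"roll":0},
    {"x":0,"y":0.2,"z":0,"roll":0},
    {"x":0,"y":0.2,"z":0,"roll":0},
    {"x":0,"y":0,"z":0,"roll":0}
  ]
}}

```text
clock: 9.4
tool_pos: [0.5369, 0.0477, 0.1591]
orientation: [-179.8, -0.0, 172.2]
force: [3.6, -6.0, 5.6]
opening: 0.0239
```

>>> {"method": "jog_arm", "body": {
  "commands": [
    {"x":0,"y":0.15,"z":0,"roll":0},
    {"x":0,"y":0,"z":0,"roll":0}
  ]
}}

```text
clock: 9.6
tool_pos: [0.5371, 0.049, 0.1591]
orientation: [-179.8, -0.0, 172.2]
force: [4.2, -5.4, 5.9]
opening: 0.0235
```

>>> {"method": "jog_arm", "body": {
  "commands": [
    {"x":0,"y":0.15,"z":0,"roll":0},
    {"x":0,"y":0,"z":0,"roll":0}
  ]
}}

```text
clock: 9.8
tool_pos: [0.5373, 0.0505, 0.1592]
orientation: [-179.8, -0.0, 172.2]
force: [4.8, -5.0, 5.6]
opening: 0.0239
```

>>> {"method": "jog_arm", "body": {
  "commands": [
    {"x":0,"y":0.15,"z":0,"roll":0},
    {"x":0,"y":0,"z":0,"roll":0}
  ]
}}

```text
clock: 10.0
tool_pos: [0.5375, 0.0519, 0.1591]
orientation: [-179.8, -0.0, 172.2]
force: [4.2, -5.9, 6.1]
opening: 0.0237
```

>>> {"method": "jog_arm", "body": {
  "commands": [
    {"x":0,"y":0.15,"z":0,"roll":0},
    {"x":0,"y":0,"z":0,"roll":0}
  ]
}}

```text
clock: 10.2
tool_pos: [0.5377, 0.0534, 0.1591]
orientation: [-179.8, -0.1, 172.2]
force: [3.2, -5.6, 5.5]
opening: 0.024
```

>>> {"method": "jog_arm", "body": {
  "commands": [
    {"x":0,"y":0.15,"z":0,"roll":0},
    {"x":0,"y":0,"z":0,"roll":0}
  ]
}}

```text
clock: 10.4
tool_pos: [0.5379, 0.055, 0.1591]
orientation: [-179.8, -0.0, 172.2]
force: [3.5, -5.6, 5.0]
opening: 0.0236
```

>>> {"method": "jog_arm", "body": {
  "commands": [
    {"x":0,"y":0.15,"z":0,"roll":0},
    {"x":0,"y":0,"z":0,"roll":0}
  ]
}}

```text
clock: 10.6
tool_pos: [0.538, 0.0571, 0.1589]
orientation: [-179.9, -0.1, 172.2]
force: [2.7, -3.8, 4.8]
opening: 0.0238
```

>>> {"method": "jog_arm", "body": {
  "commands": [
    {"x":0,"y":0.1,"z":0,"roll":0},
    {"x":0,"y":0,"z":0,"roll":0}
  ]
}}

```text
clock: 10.8
tool_pos: [0.5381, 0.0585, 0.1588]
orientation: [-179.9, -0.1, 172.2]
force: [2.5, -4.5, 4.5]
opening: 0.0236
```

```bash
python3 look.py g side
```

```text
10.8 [0.5381 0.0585 0.1588] [-1.7989e+02 -7.0000e-02  1.7218e+02] [ 2.46 -4.51  4.48] 0.023644656864387378
grasp in chest mm [[-45.9  31.8 177.6]]
```

View pics/side_g.png

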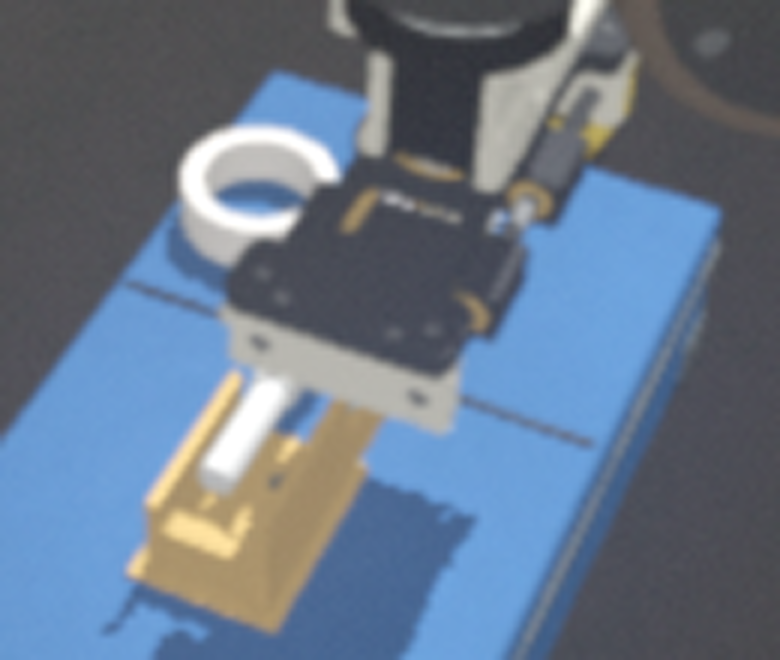

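Rail friction dropped and the tool sank slightly, so the notch may be here. Probing downward gently.

>>> {"method": "jog_arm", "body": {
  "commands": [
    {"x":0.05,"y":0,"z":0.05,"roll":0},
    {"x":0,"y":0,"z":0,"roll":0}
  ]
}}

```text
clock: 11.05
tool_pos: [0.5378, 0.059, 0.1584]
orientation: [-179.9, -0.0, 172.2]
force: [2.8, -4.4, 3.5]
opening: 0.0235
```

>>> {"method": "jog_arm", "body": {
  "commands": [
    {"x":0.05,"y":0,"z":0.05,"roll":0},
    {"x":0,"y":0,"z":0,"roll":0}
  ]
}}

```text
clock: 11.25
tool_pos: [0.5375, 0.0591, 0.1581]
orientation: [-179.9, -0.0, 172.2]
force: [3.8, -4.9, 4.8]
opening: 0.0235
```

>>> {"method": "jog_arm", "body": {
  "commands": [
    {"x":0.06,"y":0,"z":0.06,"roll":0},
    {"x":0,"y":0,"z":0,"roll":0}
  ]
}}

```text
clock: 11.45
tool_pos: [0.537, 0.0593, 0.1575]
orientation: [-180.0, -0.0, 172.2]
force: [3.2, -3.9, 4.5]
opening: 0.0236
```

>>> {"method": "jog_arm", "body": {
  "commands": [
    {"x":0.06,"y":0,"z":0.06,"roll":0},
    {"x":0,"y":0,"z":0,"roll":0}
  ]
}}

```text
clock: 11.65
tool_pos: [0.5366, 0.0595, 0.157]
orientation: [-180.0, 0.0, 172.2]
force: [3.8, -5.0, 5.0]
opening: 0.0239
```

Sinking freely: z is 2 mm below the resting height without a force rise, so the stem is in the notch (bolt ≈ 0.083). I'll nudge slightly towards the middle and keep turning down in small arcs.

>>> {"method": "jog_arm", "body": {
  "commands": [
    {"x":0.07,"y":0.03,"z":0.07,"roll":0},
    {"x":0.06,"y":0.03,"z":0.08,"roll":0},
    {"x":0.06,"y":0,"z":0.08,"roll":0},
    {"x":0,"y":0,"z":0,"roll":0}
  ]
}}

```text
clock: 12.05
tool_pos: [0.535, 0.0611, 0.155]
orientation: [180.0, 0.1, 172.2]
force: [3.3, 0.0, 6.5]
opening: 0.0238
```

>>> {"method": "jog_arm", "body": {
  "commands": [
    {"x":0.06,"y":0,"z":0.08,"roll":0},
    {"x":0.06,"y":0,"z":0.08,"roll":0},
    {"x":0.06,"y":0,"z":0.08,"roll":0},
    {"x":0,"y":0,"z":0,"roll":0}
  ]
}}

```text
clock: 12.45
tool_pos: [0.5334, 0.0619, 0.1527]
orientation: [179.9, 0.1, 172.2]
force: [2.6, 1.8, 6.7]
opening: 0.0234
```

>>> {"method": "jog_arm", "body": {
  "commands": [
    {"x":0.13,"y":0,"z":0.18,"roll":0},
    {"x":0.13,"y":0,"z":0.19,"roll":0},
    {"x":0.12,"y":0,"z":0.19,"roll":0},
    {"x":0,"y":0,"z":0,"roll":0}
  ]
}}

```text
clock: 12.85
tool_pos: [0.5294, 0.0629, 0.1468]
orientation: [179.9, 0.1, 172.2]
force: [2.0, 5.0, 5.0]
opening: 0.0237
```

```bash
python3 look.py i side
```

```text
12.85 [0.5294 0.0629 0.1468] [1.7988e+02 5.0000e-02 1.7222e+02] [2.02 4.97 4.96] 0.023727612793043685
grasp in chest mm [[-55.2  34.9 165.6]]
```

View pics/side_i.png

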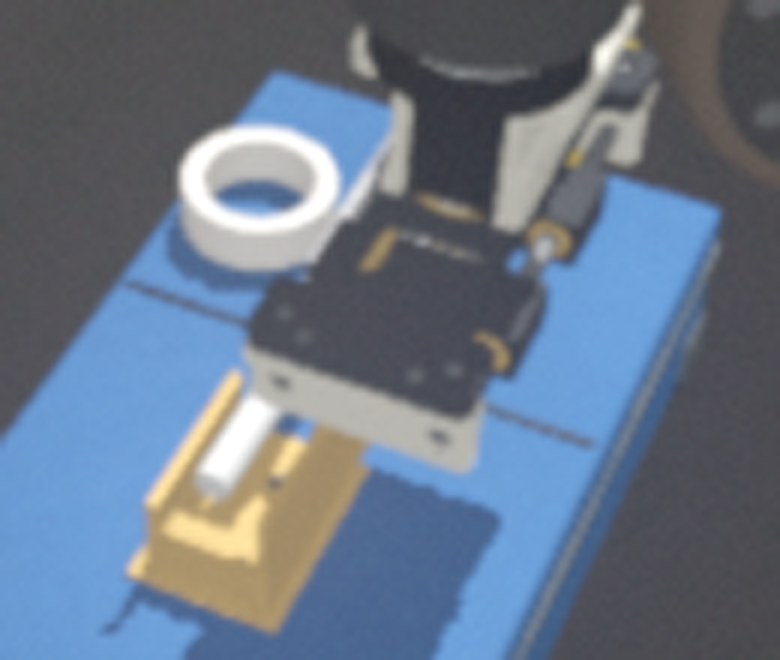

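The handle is going down; the finger is lower and the rod tip is at about (290,245). A +5 N y force suggests the stem is touching the notch's right side, so I'll shift +1 mm and continue.

>>> {"method": "jog_arm", "body": {
  "commands": [
    {"x":0.0,"y":0.1,"z":0.0,"roll":0},
    {"x":0.1,"y":0,"z":0.19,"roll":0},
    {"x":0,"y":0,"z":0,"roll":0}
  ]
}}

```text
clock: 13.2
tool_pos: [0.528, 0.0632, 0.1445]
orientation: [180.0, -0.0, 172.2]
force: [2.2, 2.3, 4.4]
opening: 0.0238
```

>>> {"method": "jog_arm", "body": {
  "commands": [
    {"x":0.1,"y":0,"z":0.2,"roll":0},
    {"x":0.1,"y":0,"z":0.2,"roll":0},
    {"x":0,"y":0,"z":0,"roll":0}
  ]
}}

```text
clock: 13.5
tool_pos: [0.5257, 0.0635, 0.1404]
orientation: [180.0, -0.0, 172.2]
force: [-0.1, 3.9, 4.0]
opening: 0.0236
```

>>> {"method": "jog_arm", "body": {
  "commands": [
    {"x":0.12,"y":0.02,"z":0.27,"roll":0},
    {"x":0.11,"y":0.02,"z":0.28,"roll":0},
    {"x":0.1,"y":0,"z":0.28,"roll":0},
    {"x":0,"y":0,"z":0,"roll":0}
  ]
}}

```text
clock: 13.9
tool_pos: [0.5221, 0.064, 0.1317]
orientation: [-180.0, -0.1, 172.2]
force: [-0.8, 3.6, 2.0]
opening: 0.0237
```

```bash
python3 look.py j
```

```text
13.9 [0.5221 0.064  0.1317] [-1.8000e+02 -1.0000e-01  1.7219e+02] [-0.82  3.61  2.02] 0.023691556842876577
grasp in chest mm [[-62.5  35.  150.5]]
```

>>> {"method": "jog_arm", "body": {
  "commands": [
    {"x":0.1,"y":0.02,"z":0.29,"roll":0},
    {"x":0.08,"y":0,"z":0.3,"roll":0},
    {"x":0.07,"y":0,"z":0.3,"roll":0},
    {"x":0.06,"y":0,"z":0.3,"roll":0},
    {"x":0.04,"y":0,"z":0.3,"roll":0},
    {"x":0,"y":0,"z":0,"roll":0}
  ]
}}

```text
clock: 14.5
tool_pos: [0.5183, 0.0645, 0.1167]
orientation: [-180.0, -0.1, 172.2]
force: [-2.6, 4.0, 2.6]
opening: 0.0238
```

>>> {"method": "jog_arm", "body": {
  "commands": [
    {"x":0.02,"y":0,"z":0.2,"roll":0},
    {"x":0.01,"y":0,"z":0.2,"roll":0},
    {"x":0,"y":0,"z":0,"roll":0}
  ]
}}

```text
clock: 14.8
tool_pos: [0.518, 0.0645, 0.1128]
orientation: [-180.0, -0.1, 172.2]
force: [-4.7, 4.9, 2.7]
opening: 0.024
```

>>> {"method": "jog_arm", "body": {
  "commands": [
    {"x":0.01,"y":0,"z":0.15,"roll":0},
    {"x":0,"y":0,"z":0,"roll":0}
  ]
}}

```text
clock: 15.0
tool_pos: [0.5178, 0.0645, 0.1114]
orientation: [-180.0, -0.1, 172.2]
force: [-5.1, 4.6, 3.3]
opening: 0.0237
```

>>> {"method": "jog_arm", "body": {
  "commands": [
    {"x":0.05,"y":0.03,"z":0.12,"roll":0},
    {"x":0,"y":0,"z":0,"roll":0}
  ]
}}

```text
clock: 15.2
tool_pos: [0.5177, 0.0646, 0.1104]
orientation: [-180.0, -0.1, 172.2]
force: [-3.4, 2.7, 3.5]
opening: 0.0239
```

>>> {"method": "jog_arm", "body": {
  "commands": [
    {"x":0.03,"y":0,"z":0.1,"roll":0},
    {"x":0,"y":0,"z":0,"roll":0}
  ]
}}

```text
clock: 15.4
tool_pos: [0.5177, 0.0646, 0.1095]
orientation: [-180.0, -0.1, 172.2]
force: [-2.1, 2.1, 3.9]
opening: 0.0235
```

>>> {"method": "jog_arm", "body": {
  "commands": [
    {"x":0,"y":0,"z":0.08,"roll":0},
    {"x":0,"y":0,"z":0,"roll":0}
  ]
}}

```text
clock: 15.6
tool_pos: [0.5177, 0.0646, 0.1087]
orientation: [-180.0, -0.1, 172.2]
force: [-3.7, 2.5, 5.3]
opening: 0.0236
```

```bash
python3 look.py k side top
```

```text
15.6 [0.5177 0.0646 0.1087] [-1.7996e+02 -8.0000e-02  1.7218e+02] [-3.69  2.53  5.3 ] 0.023633896818319865
grasp in chest mm [[-67.   35.1 127.5]]
```

View pics/side_k.png

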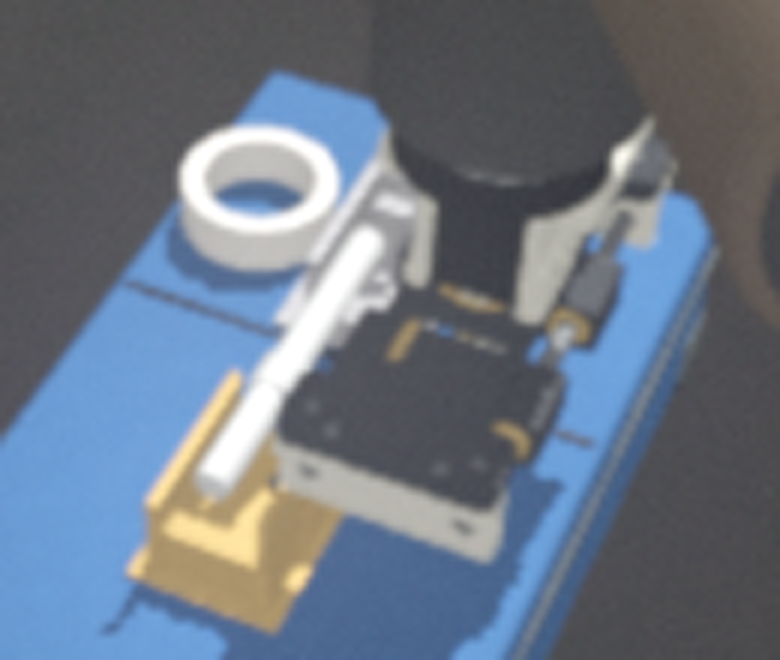

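The handle is nearly level: the stem comes straight out of the keeper under the gripper. A few more half-millimetre steps until the floor is felt.

>>> {"method": "jog_arm", "body": {
  "commands": [
    {"x":0,"y":0,"z":0.06,"roll":0},
    {"x":0,"y":0,"z":0,"roll":0}
  ]
}}

```text
clock: 15.9
tool_pos: [0.5176, 0.0646, 0.1081]
orientation: [-180.0, -0.1, 172.2]
force: [-3.9, 1.8, 4.8]
opening: 0.024
```

>>> {"method": "jog_arm", "body": {
  "commands": [
    {"x":0,"y":0,"z":0.06,"roll":0},
    {"x":0,"y":0,"z":0,"roll":0}
  ]
}}

```text
clock: 16.1
tool_pos: [0.5176, 0.0646, 0.1074]
orientation: [-180.0, -0.1, 172.2]
force: [-5.0, 2.1, 4.9]
opening: 0.0239
```

>>> {"method": "jog_arm", "body": {
  "commands": [
    {"x":0,"y":0,"z":0.05,"roll":0},
    {"x":0,"y":0,"z":0,"roll":0}
  ]
}}

```text
clock: 16.3
tool_pos: [0.5176, 0.0646, 0.1069]
orientation: [-180.0, -0.1, 172.2]
force: [-3.5, 1.4, 5.0]
opening: 0.0237
```

>>> {"method": "jog_arm", "body": {
  "commands": [
    {"x":0,"y":0,"z":0.06,"roll":0},
    {"x":0,"y":0,"z":0,"roll":0}
  ]
}}

```text
clock: 16.5
tool_pos: [0.5176, 0.0646, 0.1063]
orientation: [-180.0, -0.1, 172.2]
force: [-4.1, 2.3, 5.1]
opening: 0.0235
```

>>> {"method": "jog_arm", "body": {
  "commands": [
    {"x":0,"y":0,"z":0.06,"roll":0},
    {"x":0,"y":0,"z":0,"roll":0}
  ]
}}

```text
clock: 16.7
tool_pos: [0.5176, 0.0646, 0.1057]
orientation: [-180.0, -0.1, 172.2]
force: [-4.0, 1.8, 5.1]
opening: 0.0236
```

>>> {"method": "jog_arm", "body": {
  "commands": [
    {"x":0,"y":0,"z":0.05,"roll":0},
    {"x":0,"y":0,"z":0,"roll":0}
  ]
}}

```text
clock: 16.9
tool_pos: [0.5175, 0.0646, 0.1052]
orientation: [-180.0, -0.1, 172.2]
force: [-4.9, 1.6, 4.3]
opening: 0.0241
```

>>> {"method": "jog_arm", "body": {
  "commands": [
    {"x":0,"y":0,"z":0.06,"roll":0},
    {"x":0,"y":0,"z":0,"roll":0}
  ]
}}

```text
clock: 17.1
tool_pos: [0.5175, 0.0646, 0.1046]
orientation: [-180.0, -0.1, 172.2]
force: [-4.2, 3.2, 4.2]
opening: 0.0236
```

>>> {"method": "jog_arm", "body": {
  "commands": [
    {"x":0,"y":0,"z":0.06,"roll":0},
    {"x":0,"y":0,"z":0,"roll":0}
  ]
}}

```text
clock: 17.3
tool_pos: [0.5176, 0.0646, 0.104]
orientation: [-180.0, -0.1, 172.2]
force: [-4.5, 2.4, 5.5]
opening: 0.0238
```

>>> {"method": "jog_arm", "body": {
  "commands": [
    {"x":0,"y":0,"z":0.05,"roll":0},
    {"x":0,"y":0,"z":0,"roll":0}
  ]
}}

```text
clock: 17.5
tool_pos: [0.5176, 0.0646, 0.1035]
orientation: [-180.0, -0.1, 172.2]
force: [-4.9, 2.2, 4.7]
opening: 0.0237
```

No floor felt, though the height is at or slightly below level. The pads may be slipping on the grip's ends, so I'll stop pressing, open and look.

>>> {"method": "jog_arm", "body": {
  "commands": [
    {"x":0,"y":0,"z":0,"roll":0},
    {"x":0,"y":0,"z":0,"roll":0},
    {"x":0,"y":0,"z":0,"roll":0},
    {"x":0,"y":0,"z":0,"roll":0},
    {"x":0,"y":0,"z":0,"roll":0},
    {"x":0,"y":0,"z":0,"roll":0}
  ],
  "gripper": 5.5
}}

```text
clock: 18.1
tool_pos: [0.5185, 0.0649, 0.1038]
orientation: [-180.0, -0.0, 172.2]
force: [0.1, 0.1, -0.6]
opening: 0.0551
```

```bash
python3 look.py l side
```

```text
18.1 [0.5185 0.0649 0.1038] [-180.    -0.   172.2] [ 0.11  0.14 -0.58] 0.05506360486870756
grasp in chest mm [[-66.2  35.5 122.6]]
```

View pics/side_l.png

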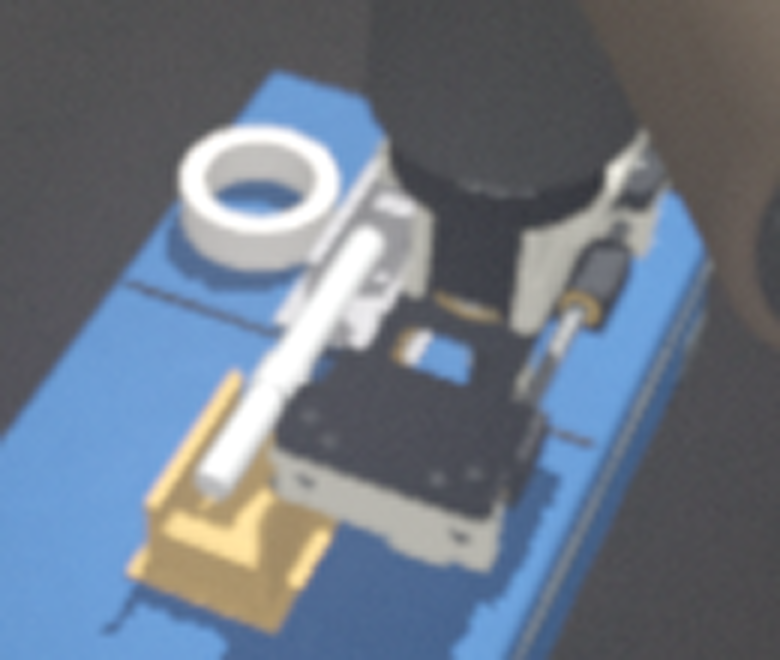

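Gripper released (opening 55 mm, no contact force). Lifting straight up and backing off so the cameras see the handle.

>>> {"method": "jog_arm", "body": {
  "commands": [
    {"x":0,"y":0,"z":-1.5,"roll":0},
    {"x":0,"y":0,"z":-2.5,"roll":0},
    {"x":0,"y":0,"z":-3.5,"roll":0},
    {"x":0,"y":0,"z":-4,"roll":0},
    {"x":0,"y":0,"z":-4,"roll":0},
    {"x":0,"y":-4.5,"z":0,"roll":0},
    {"x":0,"y":-4.5,"z":0,"roll":0},
    {"x":0,"y":-4.5,"z":0,"roll":0},
    {"x":0,"y":-4.5,"z":0,"roll":0},
    {"x":0,"y":-4.5,"z":0,"roll":0},
    {"x":0,"y":0,"z":0,"roll":0}
  ]
}}

```text
clock: 19.25
tool_pos: [0.4867, -0.162, 0.2588]
orientation: [-180.0, -0.0, 171.9]
force: [0.9, 0.6, -0.4]
opening: 0.0547
```

```bash
python3 look.py m side top
```

```text
19.25 [ 0.4867 -0.162   0.2588] [-1.7996e+02 -3.0000e-02  1.7194e+02] [ 0.85  0.58 -0.37] 0.05473226586272303
grasp in chest mm [[ -66.8 -193.6  277.6]]
```

View pics/side_m.png

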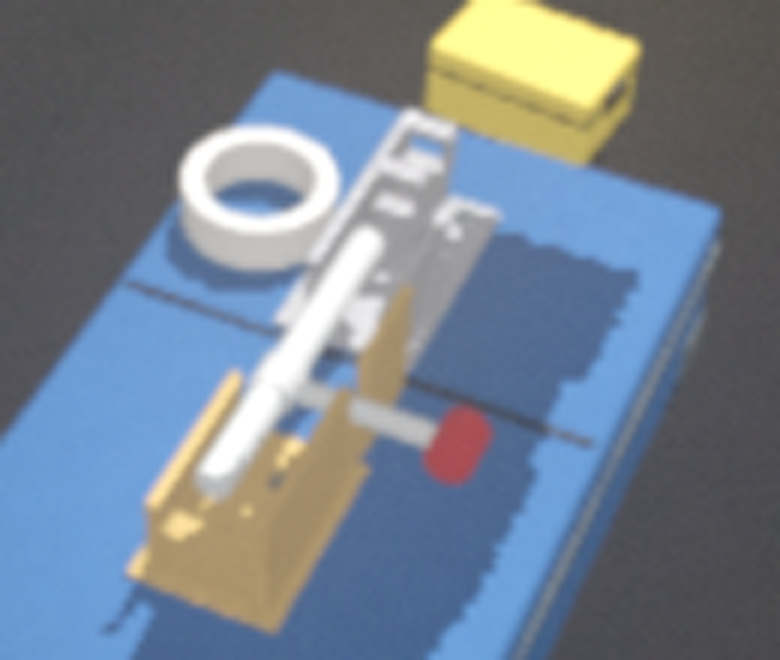

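View pics/top_m.png

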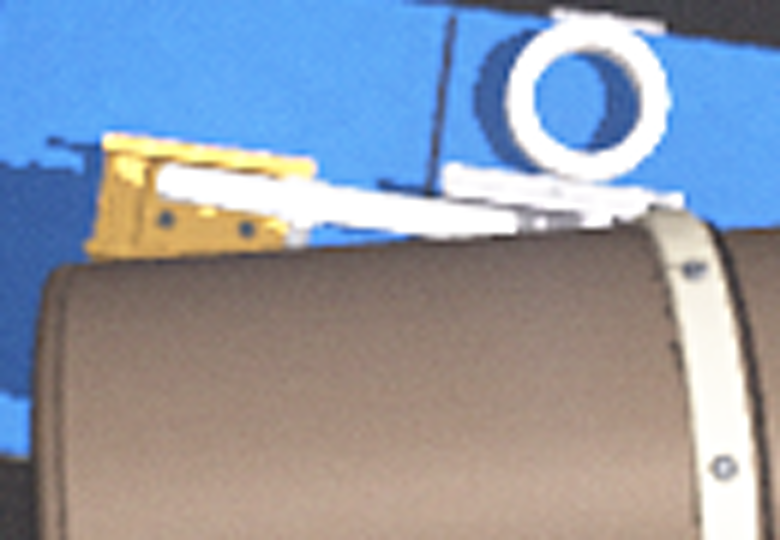

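The stem passes through the brass notch, with the grip at about (331,239) in the full side image. I'll check the angle numerically.

Run:
```python
from h import *
from plant import ctrl
pose=np.load("pose.npy"); D=pickle.load(open("d_m.pkl","rb")); S=D["side"]
im=S["image"].astype(int); m=(im[...,0]>110)&(im[...,1]<70)&(im[...,2]<90); m[:,:290]=0;m[:215]=0;m[260:]=0;m[:,360:]=0
r,c=np.nonzero(m); print("red",c.mean(),r.mean(),len(r))
f=lambda p: (proj(S,c2w(pose,[10-75*np.sin(p[0]),p[1],124+75*np.cos(p[0])]))[0]-[c.mean(),r.mean()])
q=least_squares(f,[1.5,35]); print(q.x,q.fun)
for a in(1.3,1.45,1.5,1.57):print(a,proj(S,c2w(pose,[10-75*np.sin(a),35,124+75*np.cos(a)])))
# same check on start image
S0=pickle.load(open("d0.pkl","rb"))["side"]; im=S0["image"].astype(int); m=(im[...,0]>110)&(im[...,1]<80)&(im[...,2]<100); m[:180]=0;m[215:]=0;m[:,:300]=0;m[:,345:]=0
r,c=np.nonzero(m); print(c.mean(),r.mean(),len(r))
f=lambda p: (proj(S0,c2w(pose,[10-75*np.sin(p[0]),p[1],124+75*np.cos(p[0])]))[0]-[c.mean(),r.mean()])
print(least_squares(f,[.4,-35]).x)
for d in([0,0,2],[2,0,0]): pass
```

```text
red nan nan 0<stdin>:5: RuntimeWarning: Mean of empty slice.
  ret = ret.dtype.type(ret / rcount)
<stdin>:6: RuntimeWarning: Mean of empty slice.
Traceback (most recent call last):
ValueError: Residuals are not finite in the initial point.
```

```bash
cat > ang.py <<'E'
from h import *
import sys
pose=np.load("pose.npy")
def red(S,b):
    im=S["image"].astype(int); m=(im[...,0]>90)&(im[...,0]>1.8*im[...,1])&(im[...,0]>1.8*im[...,2])
    k=np.zeros_like(m); k[b[0]:b[1],b[2]:b[3]]=1; r,c=np.nonzero(m&k); return np.array([c.mean(),r.mean()]),len(r)
def fit(S,b,g):
    u,n=red(S,b)
    f=lambda p: (proj(S,c2w(pose,[10-75*np.sin(p[0]),p[1],124+75*np.cos(p[0])]))[0]-u)
    return u,n,least_squares(f,g).x
if __name__=="__main__":
    print(fit(pickle.load(open("d0.pkl","rb"))["side"],(180,215,300,345),[.4,-35]))
    S=pickle.load(open(f"d_{sys.argv[1]}.pkl","rb"))["side"]
    print(fit(S,(215,260,300,360),[1.4,35]))
    for a in(1.3,1.4,1.45,1.5,1.57):print(a,proj(S,c2w(pose,[10-75*np.sin(a),35,124+75*np.cos(a)])))
E
python3 ang.py m
```

```text
(array([327.95081967, 193.62295082]), 61, array([  0.47328437, -35.68537835]))
(array([330.82539683, 238.79365079]), 63, array([ 1.52204603, 36.43791121]))
1.3 [[330.54254875 233.08248053]]
1.4 [[330.9661907  235.52145981]]
1.45 [[331.06000992 236.70685508]]
1.5 [[331.07560011 237.86538691]]
1.57 [[330.96722368 239.43663144]]
```

The image fit gives handle ≈ 1.52 rad (one pixel ≈ 0.045 rad) and bolt ≈ 0.086. To confirm it is fully down, I'll touch the grip's top gently with closed fingers. It should be at z ≈ 0.134 if level.

>>> {"method": "jog_arm", "body": {
  "commands": [
    {"x":0,"y":4.5,"z":0,"roll":0},
    {"x":0,"y":4.5,"z":0,"roll":0},
    {"x":0,"y":4.5,"z":0,"roll":0},
    {"x":0,"y":4.5,"z":0,"roll":0},
    {"x":0,"y":4.5,"z":0,"roll":0},
    {"x":0,"y":0,"z":3,"roll":0},
    {"x":0,"y":0,"z":3,"roll":0},
    {"x":0,"y":0,"z":3,"roll":0},
    {"x":0,"y":0,"z":1.5,"roll":0},
    {"x":0,"y":0,"z":0,"roll":0},
    {"x":0,"y":0,"z":0,"roll":0}
  ],
  "gripper": 0
}}

```text
clock: 20.45
tool_pos: [0.5187, 0.0659, 0.1544]
orientation: [-180.0, 0.0, 172.3]
force: [0.9, 0.7, 1.1]
opening: 0.0001
```

>>> {"method": "jog_arm", "body": {
  "commands": [
    {"x":0,"y":0,"z":0.4,"roll":0},
    {"x":0,"y":0,"z":0.4,"roll":0},
    {"x":0,"y":0,"z":0,"roll":0}
  ]
}}

```text
clock: 20.75
tool_pos: [0.5184, 0.065, 0.1459]
orientation: [180.0, 0.0, 172.2]
force: [0.1, 0.5, -0.2]
opening: 0.0007
```

>>> {"method": "jog_arm", "body": {
  "commands": [
    {"x":0,"y":0,"z":0.2,"roll":0},
    {"x":0,"y":0,"z":0.2,"roll":0},
    {"x":0,"y":0,"z":0,"roll":0}
  ]
}}

```text
clock: 21.05
tool_pos: [0.5183, 0.0648, 0.1416]
orientation: [-180.0, -0.0, 172.2]
force: [-0.4, -0.2, 1.0]
opening: 0.0003
```

>>> {"method": "jog_arm", "body": {
  "commands": [
    {"x":0,"y":0,"z":0.15,"roll":0},
    {"x":0,"y":0,"z":0.15,"roll":0},
    {"x":0,"y":0,"z":0,"roll":0}
  ]
}}

```text
clock: 21.35
tool_pos: [0.5183, 0.0649, 0.1386]
orientation: [-180.0, -0.0, 172.2]
force: [0.5, -0.3, 0.5]
opening: 0.0005
```

>>> {"method": "jog_arm", "body": {
  "commands": [
    {"x":0,"y":0,"z":0.1,"roll":0},
    {"x":0,"y":0,"z":0.1,"roll":0},
    {"x":0,"y":0,"z":0,"roll":0}
  ]
}}

```text
clock: 21.65
tool_pos: [0.5184, 0.0649, 0.1367]
orientation: [-180.0, -0.0, 172.2]
force: [0.2, 0.2, -0.6]
opening: 0.0006
```

Already at 0.1367 with no contact, so the grip is below that (angle > 1.53). Continuing.

>>> {"method": "jog_arm", "body": {
  "commands": [
    {"x":0,"y":0,"z":0.1,"roll":0},
    {"x":0,"y":0,"z":0,"roll":0}
  ]
}}

```text
clock: 21.85
tool_pos: [0.5184, 0.0649, 0.1358]
orientation: [-180.0, -0.0, 172.2]
force: [-0.3, -0.3, -0.7]
opening: 0.0003
```

>>> {"method": "jog_arm", "body": {
  "commands": [
    {"x":0,"y":0,"z":0.1,"roll":0},
    {"x":0,"y":0,"z":0,"roll":0}
  ]
}}

```text
clock: 22.05
tool_pos: [0.5185, 0.0649, 0.1348]
orientation: [180.0, 0.0, 172.2]
force: [-0.4, -0.2, -0.2]
opening: 0.0004
```

>>> {"method": "jog_arm", "body": {
  "commands": [
    {"x":0,"y":0,"z":0.08,"roll":0},
    {"x":0,"y":0,"z":0,"roll":0}
  ]
}}

```text
clock: 22.25
tool_pos: [0.5185, 0.065, 0.1341]
orientation: [180.0, 0.0, 172.2]
force: [-0.7, 0.3, 0.8]
opening: 0.0006
```

No contact down to 0.1341, so the grip lies level within a millimetre. Retreating clear.

>>> {"method": "jog_arm", "body": {
  "commands": [
    {"x":0,"y":0,"z":-1,"roll":0},
    {"x":0,"y":0,"z":-3,"roll":0},
    {"x":0,"y":0,"z":-4,"roll":0},
    {"x":0,"y":0,"z":-4,"roll":0},
    {"x":0,"y":-4.5,"z":0,"roll":0},
    {"x":0,"y":-4.5,"z":0,"roll":0},
    {"x":0,"y":-4.5,"z":0,"roll":0},
    {"x":0,"y":-4.5,"z":0,"roll":0},
    {"x":0,"y":-4.5,"z":0,"roll":0},
    {"x":0,"y":-4,"z":0,"roll":0},
    {"x":0,"y":0,"z":0,"roll":0},
    {"x":0,"y":0,"z":0,"roll":0}
  ]
}}

```text
clock: 23.45
tool_pos: [0.4822, -0.1985, 0.2545]
orientation: [180.0, 0.0, 172.1]
force: [-0.4, 0.1, -0.4]
opening: 0.0006
```

```bash
python3 look.py n side; python3 ang.py n | sed -n 2p
```

```text
23.45 [ 0.4822 -0.1985  0.2545] [1.8000e+02 2.0000e-02 1.7205e+02] [-0.38  0.06 -0.43] 0.0005574497663067459
grasp in chest mm [[ -66.2 -230.5  273.3]]
(array([330.92647059, 239.02941176]), 68, array([ 1.54335646, 35.61855347]))
```

View pics/side_n.png

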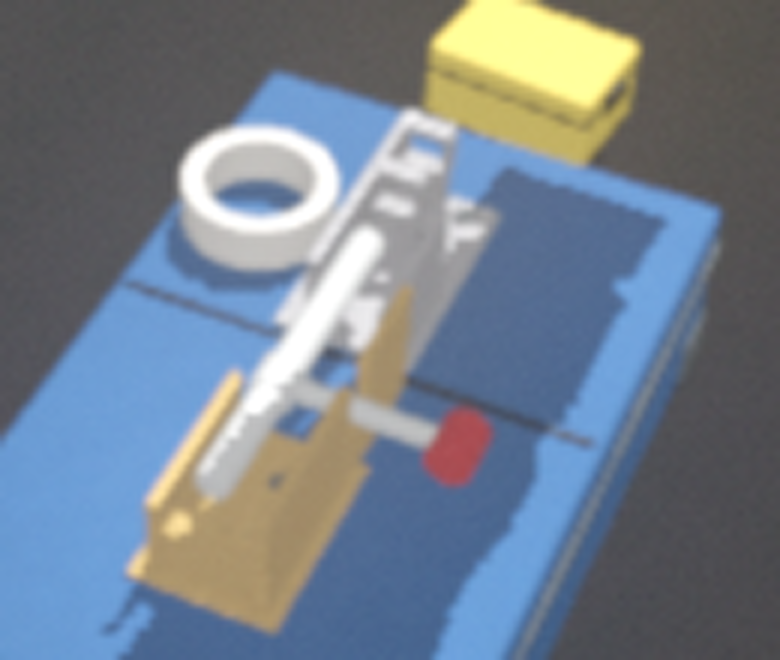

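The handle lies level through the notch with its grip at about (331,239). The tape roll and yellow case look unmoved, and the arm is clear. Handing in.

```bash
python3 -c "
from plant import ctrl
print(ctrl.close_job(), ctrl.get_obs()['clock'])"
```

```text
the job is handed in; nothing more can be done
the job is handed in; nothing more can be done
```

The chest is bolted: I slid the bolt across by its red grip with the handle up. I then felt for the notch with the handle resting lightly on the brass rail, turned it down until level, let go and backed off. The job was handed in at about 23.5 s of the 61 s allowed.

**Final checks**
- **Angle and position:** the last side picture shows the stem through the notch. The image fit gives the handle at about 1.54 rad (one pixel is about 0.045 rad) and the bolt at about 0.086 m.
- **Touch test:** closed fingers lowered over the grip felt nothing (1 N or less) down to z 0.134. That is where the top of a level grip should be.
- **Forces:** the readings at the wrist stayed at about 9 N or below each time they were reported. The load on the rail itself is not measured directly.
- **Bystanders:** the tape roll and yellow case look unmoved in the picture. I did not check the oil bottle again at the end, but the arm never went near it.

**What disagreed:** I never felt a clear stop at the notch floor. The fingers went 1–3 mm below the expected level height with no rise in force, probably because the pads slipped on the grip. I opened the gripper there and relied on the picture and the touch test instead. `close_job` reported no verdict.

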